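# Release the roulette ball from its pedal-lift hopper

## Robot

A 6-joint arm with a two-finger parallel gripper is mounted at the origin on the work surface. World frame = base frame: x ahead of the robot, y to its left, z up, the work surface at z = 0. Lengths are in m, angles in rad, forces in N, time in s.
With the tool pointing down it reaches from about 0.375 to 0.9 m from the base axis. Payload 3.1 kg.
Tool frame: the origin (TCP) lies between the finger pads; the fingertips stand 22 mm ahead of it and the grasp point (between the pads) lies 3 mm ahead of it; z points along the fingers, y is the direction in which the jaws open and shut (so a half turn about z gives the same grasp; the last joint's range is limited). The gripper opens to 85 mm and grips with 20 to 120 N. Pads are 22 mm wide; open, the fingers measure 114 mm over their backs; the gripper's body (76 mm by 85 mm) begins 54 mm behind the grasp point. The pads swing forward as they close: fully open they stand 13 mm farther back than shut.
Start: joints at [0.944, 0.527, 1.433, -0, 1.181, -0.178], TCP at [0.271, 0.563, 0.219] pointing down, gripper open.
Joint ranges: [-3.08, 3.08], [-0.75, 2.2], [0.22, 2.44], [-1.43, 4.57], [0, 2.65], [-2.85, 2.85]. Speed limits (rad/s): [2.79, 2.79, 3.14, 3.14, 3.14, 3.14].

## Interface

Orientations are given as a unit quaternion [x, y, z, w].
In Python, from station import status, snapshot, manip gives the robot as it stands.
- The arm moves only by the tool move_arm, never from a script. Its argument "plan" is a list that holds one entry, the list of rows, each a list of 7 numbers: the turn, a rotation vector about the tool's x, y, z scaled (see below), then the shift along the tool's x, y, z scaled (see below), then the closure, from 0 (fully open) to 1 (shut). A call has exactly 8 rows; each row is the pose to reach, as a shift and turn from the pose commanded when the call began, along the tool's axes at that moment; what a row does not reach only later rows make up. The controller multiplies each number of a shift by 100 mm and each number of a turn by pi/4 rad. A row lasts 1/8 s, in which the tool goes at most 62.5 mm and 10.7 degrees, less where a joint would pass 70% of its speed; a pose out of reach is approached as far as the arm can. A call with a number of a shift or a turn outside -1 to 1 is refused whole. A call with a gripper value outside its range is refused whole. The fingers move at their own pace and stop on an object; "force" is the grip in N (left out, the last holds). Time passes only in rows, so rows that repeat a pose let the fingers close, or fill a call up. It gives the time, the measured TCP pose, the force and the opening at its end, in the units of the state.
- status.sense(): the state, without advancing time (a new reading comes with each control period).
- snapshot(name): name is "scene" or "side" or "wrist"; returns a dict with "img" (400x640x3 uint8, red, green, blue), "depth" (400x640 float32, m along the optical axis (not along the pixel's ray), 0 where there is no reading), "mtx" (3x3 intrinsics, pixels), "T" (4x4, takes a point from camera to world coordinates). Camera axes: x right, y up, looking along -z (the intrinsics and any distortion apply to the point x, -y, -z); pixel columns grow to the right and rows downward; lengths in m; the calibration is good to about 2 mm. A picture is of the moment at which its call begins.
- manip.sign_off(): hands the job in, once; it reports no verdict.
The state is a dict: "t": time; "q": joint angles; "qd": joint speeds; "tau": joint torques, N m; "tcp_pos": TCP position; "tool_rot": TCP orientation; "force": force on the tool from outside, world axes, zero at the start; "ft_torque": the same for the moment, N m; "finger_gap": opening from 0.0 (shut) to 1.0 (fully open).
Only numpy, scipy, OpenCV 4.12 (cv2) and the standard library are available. Lean on these libraries where they do the work, as an engineer would, in place of code of your own. Each camera call takes 0.05 s, during which the arm holds its last target. There are 200 camera calls.

## Task

Send the white roulette ball down its chute: on the hopper that holds the ball, press the pedal right down and keep it down until the ball has rolled to the far end of the channel. Then ease the pedal slowly, over a second or more, all the way back up so that the lid closes without slamming, and leave the pedal of the empty twin hopper alone.

Things in the scene. Friction and masses are not known exactly. Their poses are not given: they have to be found in the camera images.
- lift_tread (a point): Pedal of the ball's hopper: top centre of its rubber tread (42 long, 52 wide), on the robot's side of the hopper (42 wide, 108 high, 107 off along +x). At rest 64 above the table, sloping up 11 deg to its free end; x is level, along the chute from tread to channel end; z up. Presses straight down 33 to a stop, shifting 3 in -x; spring 4 N at the top, 8 N fully down, snaps up if let go. All mm.
- lift_lid (a joint): Smoked acrylic lid of the same hopper, 88 x 46 mm, hinged on the pedal side, with a sight slot 24 mm wide along its top and a clear front flap that holds the ball back. Linked to the pedal: angle in rad, 0 shut, 0.70 with the pedal fully down, in proportion (0.021 rad for each mm of tread). The ball rolls out once it is above about 0.35.
- ball_center (a point): Centre of the white resin roulette ball, 21 mm in diameter, at first lying in the hopper behind the lid's flap, seen through the lid's sight slot.
- lift_chute (a point): Chute of the ball's hopper: a point on its floor, midway between its walls, 40 mm before the chute drops into the smoked acrylic channel (160 mm long, 34 wide inside, gently falling). x is level and points along chute and channel; the ball's centre comes to rest against the channel's end wall 188 mm along x and 8 mm below this point, 1 to 2 s after the lid's rising.
- spare_tread (a point): Centre of the tread of the identical empty twin hopper beside it: to be left alone.

How it is judged:
On the way:
1. the pedal is pressed down and the lid of the ball's hopper stands up (above 0.5 rad) for 0.3 s (value of joint lift_lid above 0.5 rad), for 0.3 s.
At the end, for the whole second after the job is handed in: The ball lies in its channel at the far end (centre within about 17 mm of its resting place along the channel, between the walls) and the lid is shut again (below 0.05 rad, pedal up) (x of ball_center in the frame of lift_chute between 0.17 and 0.205 m and y of ball_center in the frame of lift_chute between -0.02 and 0.02 m and z of ball_center in the frame of lift_chute below 0.02 m and value of joint lift_lid below 0.05 rad); the robot touches nothing.
It fails at once if the lid slams: it closes faster than 4 rad/s (velocity of joint lift_lid below -4 rad/s).
It fails at once if the twin hopper's pedal is pressed (its tread moves more than 10 mm) (distance of spare_tread from where it was at the start of the episode above 0.01 m).
It also fails if it takes over 32 s, if anything falls off the work surface, if the arm or the gripper's body presses on something with over 40 N, if the wrist force passes 120 N, or if a joint passes its speed limit or range.

## Working session

There is one attempt and no reset: what is moved stays moved. The work goes in short steps, Python scripts to look and compute and a tool call to move; the robot and the scene stay as the last step left them, time stands still between calls to the robot, and variables do not carry over. Pictures are saved under pics/ and viewed, on a budget of 10 in all, crops included, one or two more only if the job needs it, and the job is handed in when it is done.

Besides the shell and the picture viewer there is one more tool, called after "Call:" as name(argument=value, ...), one argument or row to a line, values as JSON. move_arm: Moves the arm, as the interface text tells. Its arguments: {"type":"object","properties":{"plan":{"type":"array"},"force":{"type":"number"}},"required":["plan"]}

```bash
mkdir -p pics
cat > h.py <<'E'
import numpy as np, cv2
from station import status, snapshot, manip
def cloud(s):
    d=s["depth"];K=s["mtx"];v,u=np.mgrid[0:d.shape[0],0:d.shape[1]]
    p=np.stack([(u-K[0,2])/K[0,0]*d,-(v-K[1,2])/K[1,1]*d,-d],-1)
    return p@s["T"][:3,:3].T+s["T"][:3,3]
def save(n,im): cv2.imwrite("pics/"+n,cv2.cvtColor(im,cv2.COLOR_RGB2BGR))
E
python3 - <<'E'
from h import *
a=snapshot("scene");b=snapshot("side")
np.savez("v.npz",**{k+n:s[k] for n,s in (("a",a),("b",b)) for k in s if k in("img","depth","mtx","T")})
save("a.png",a["img"]);save("b.png",b["img"])
s=status.sense();print({k:np.round(s[k],3) for k in("t","tcp_pos","tool_rot","force")})
print(np.round(a["T"],2),np.round(b["T"],2))
E
```

```text
{'t': np.float64(0.1), 'tcp_pos': array([0.271, 0.563, 0.218]), 'tool_rot': array([ 0.223,  0.975, -0.001, -0.   ]), 'force': array([-0.903,  0.079,  0.145])}
[[-0.5  -0.62  0.61  1.23]
 [ 0.87 -0.36  0.34  0.32]
 [ 0.01  0.69  0.72  0.84]
 [ 0.    0.    0.    1.  ]] [[ 0.81  0.35 -0.47  0.29]
 [-0.59  0.47 -0.66 -0.47]
 [-0.01  0.81  0.59  0.53]
 [ 0.    0.    0.    1.  ]]
```

View pics/a.png

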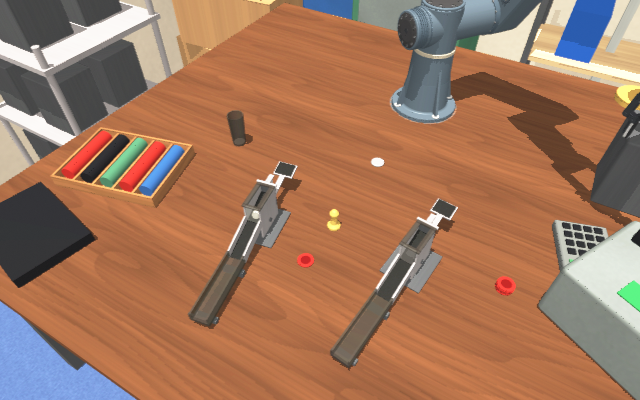

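View pics/b.png

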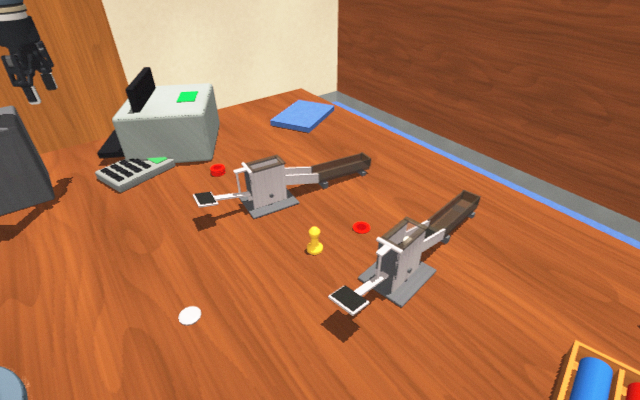

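The scene view shows two hoppers. The left one has a tread at about (286,170) and a pale round spot at (255,214). The right one has a tread at about (444,209). In the side view their treads are at (349,299) and (205,199). I'll zoom in on both hoppers and measure the treads.

Run:
```python
from h import *
v=np.load("v.npz")
A={k:v[k+"a"] for k in("img","depth","mtx","T")};B={k:v[k+"b"] for k in("img","depth","mtx","T")}
z=lambda im,x,y,w,h:cv2.resize(im[y:y+h,x:x+w],(400,300),interpolation=cv2.INTER_CUBIC)
save("c.png",np.vstack([np.hstack([z(A["img"],215,155,100,75),z(A["img"],370,195,100,75)]),np.hstack([z(B["img"],320,210,140,105),z(B["img"],185,130,140,105)])]))
for n,S,seeds in(("a",A,[(286,170),(444,209)]),("b",B,[(349,299),(205,199)])):
    P=cloud(S);g=S["img"].max(2)
    m=(g<75).astype(np.uint8)
    l,lab=cv2.connectedComponents(m,connectivity=4)
    for (u,w) in seeds:
        k=lab==lab[w,u]; Q=P[k&(S["depth"]>0)]
        r=cv2.minAreaRect(np.argwhere(k)[:,::-1].astype(np.float32))
        Q=Q[(Q[:,2]>.03)]
        c=np.median(Q,0); 
        x=cv2.minAreaRect((Q[:,:2]*1000).astype(np.float32))
        n_=np.linalg.svd(Q-Q.mean(0),full_matrices=False)[2][2]
        print(n,k.sum(),r[0],"mean",Q.mean(0).round(4),"rect mm",np.round(x[0],1),np.round(x[1],1),round(x[2],1),"normal",n_.round(3))
```

```text
a 156 (284.7735595703125, 168.2924346923828) mean [ 0.554  -0.1787  0.0642] rect mm [ 553.4 -179.1] [33.9 42.4] 13.7 normal [0.164 0.023 0.986]
a 202 (443.60003662109375, 207.80001831054688) mean [0.4791 0.2255 0.0638] rect mm [478.7 225.6] [41.8 34.9] 83.2 normal [ 0.153 -0.024  0.988]
b 411 (348.7307434082031, 297.65380859375) mean [ 0.5528 -0.1802  0.0622] rect mm [ 553.1 -179.9] [34.4 43.9] 10.2 normal [-0.192 -0.037 -0.981]
b 157 (205.01998901367188, 197.63999938964844) mean [0.4782 0.2244 0.0615] rect mm [478.5 225.4] [44.8 32.1] 84.0 normal [-0.196  0.012 -0.981]
```

View pics/c.png

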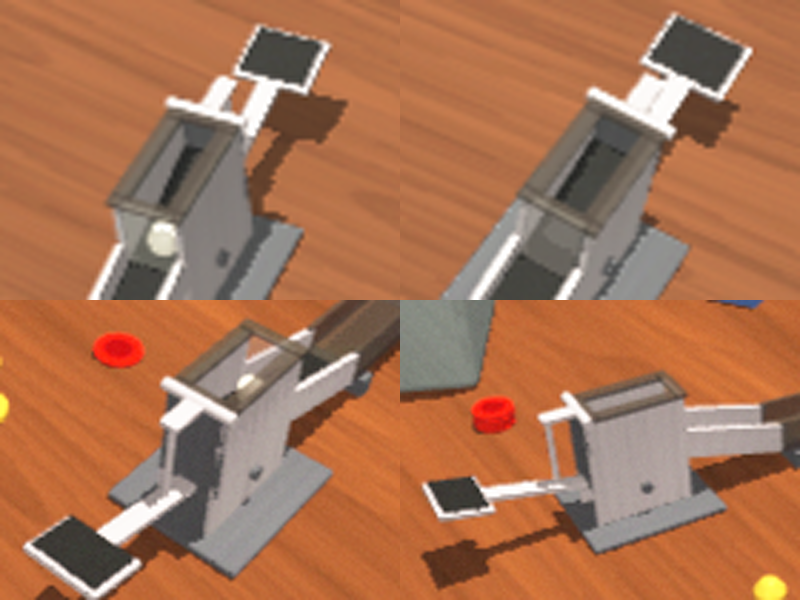

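The ball (white, crop at (160,238)) is in the low-y hopper, and the twin is empty. Both views agree on the ball hopper's tread: (0.5535, -0.1795, 0.064) with its x yawed about 12°. I'll travel there at the present height with the gripper closed.

Call:
move_arm(
  plan=[
    [[0,0,0,-0.12,-0.12,0,1],[0,0,0,-0.24,-0.23,0,1],[0,0,0,-0.36,-0.35,0,1],[0,0,0,-0.48,-0.46,0,1],[0,0,0,-0.6,-0.58,0,1],[0,0,0,-0.72,-0.7,0,1],[0,0,0,-0.84,-0.81,0,1],[0,0,0,-0.95,-0.92,0,1]],
  ],
)

```text
t: 1.1
tcp_pos: [0.3173, 0.4381, 0.2189]
tool_rot: [0.223, 0.975, 0.0, 0.0]
force: [-0.3, -0.6, -0.5]
finger_gap: 0.0
```

Call:
move_arm(
  plan=[
    [[0,0,0,-0.12,-0.12,0,1],[0,0,0,-0.24,-0.23,0,1],[0,0,0,-0.36,-0.35,0,1],[0,0,0,-0.48,-0.46,0,1],[0,0,0,-0.6,-0.58,0,1],[0,0,0,-0.72,-0.7,0,1],[0,0,0,-0.84,-0.81,0,1],[0,0,0,-0.95,-0.92,0,1]],
  ],
)

```text
t: 2.1
tcp_pos: [0.3629, 0.3139, 0.2188]
tool_rot: [0.223, 0.975, 0.0, 0.0]
force: [0.7, -0.4, 0.0]
finger_gap: 0.0
```

Call:
move_arm(
  plan=[
    [[0,0,0,-0.12,-0.12,0,1],[0,0,0,-0.24,-0.23,0,1],[0,0,0,-0.36,-0.35,0,1],[0,0,0,-0.48,-0.46,0,1],[0,0,0,-0.6,-0.58,0,1],[0,0,0,-0.72,-0.7,0,1],[0,0,0,-0.84,-0.81,0,1],[0,0,0,-0.95,-0.92,0,1]],
  ],
)

```text
t: 3.1
tcp_pos: [0.4086, 0.1898, 0.2188]
tool_rot: [0.223, 0.975, 0.0, 0.0]
force: [-0.1, 0.1, -0.6]
finger_gap: -0.0
```

Call:
move_arm(
  plan=[
    [[0,0,0,-0.12,-0.12,0,1],[0,0,0,-0.24,-0.23,0,1],[0,0,0,-0.36,-0.35,0,1],[0,0,0,-0.48,-0.46,0,1],[0,0,0,-0.6,-0.58,0,1],[0,0,0,-0.72,-0.7,0,1],[0,0,0,-0.84,-0.81,0,1],[0,0,0,-0.95,-0.92,0,1]],
  ],
)

```text
t: 4.1
tcp_pos: [0.4543, 0.0656, 0.2188]
tool_rot: [0.223, 0.975, 0.0, 0.0]
force: [-0.1, 0.4, 0.7]
finger_gap: -0.001
```

Call:
move_arm(
  plan=[
    [[0,0,0,-0.12,-0.12,0,1],[0,0,0,-0.24,-0.23,0,1],[0,0,0,-0.36,-0.35,0,1],[0,0,0,-0.48,-0.46,0,1],[0,0,0,-0.6,-0.58,0,1],[0,0,0,-0.72,-0.7,0,1],[0,0,0,-0.84,-0.81,0,1],[0,0,0,-0.95,-0.92,0,1]],
  ],
)

```text
t: 5.1
tcp_pos: [0.4999, -0.0585, 0.2188]
tool_rot: [0.223, 0.975, 0.0, 0.0]
force: [-0.3, -0.6, 0.5]
finger_gap: -0.001
```

Call:
move_arm(
  plan=[
    [[0,0,-0.1,-0.12,-0.12,0,1],[0,0,-0.22,-0.24,-0.23,0,1],[0,0,-0.34,-0.36,-0.35,0,1],[0,0,-0.46,-0.48,-0.46,0,1],[0,0,-0.58,-0.6,-0.58,0,1],[0,0,-0.7,-0.72,-0.7,0,1],[0,0,-0.83,-0.84,-0.81,0,1],[0,0,-0.83,-0.95,-0.92,0,1]],
  ],
)

```text
t: 6.1
tcp_pos: [0.5454, -0.1825, 0.2187]
tool_rot: [-0.101, 0.995, 0.0, -0.0]
force: [-0.1, -0.6, -0.1]
finger_gap: -0.004
```

Call:
move_arm(
  plan=[
    [[0,0,0,0,0,0.15,1],[0,0,0,0,0,0.3,1],[0,0,0,0,0,0.45,1],[0,0,0,0,0,0.6,1],[0,0,0,0,0,0.75,1],[0,0,0,0,0,0.9,1],[0,0,0,0,0,1.0,1],[0,0,0,0,0,1.0,1]],
  ],
)

```text
t: 7.1
tcp_pos: [0.5447, -0.1813, 0.1179]
tool_rot: [-0.101, 0.995, 0.001, -0.001]
force: [0.6, -0.4, -0.2]
finger_gap: 0.002
```

Run:
```python
from h import *
a=snapshot("scene");b=snapshot("side")
z=lambda im,x,y,w,h:cv2.resize(im[y:y+h,x:x+w],(400,300),interpolation=cv2.INTER_CUBIC)
save("d.png",np.hstack([z(a["img"],180,90,160,120),z(b["img"],300,190,200,150)]))
```

```text
(no output)
```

View pics/d.png

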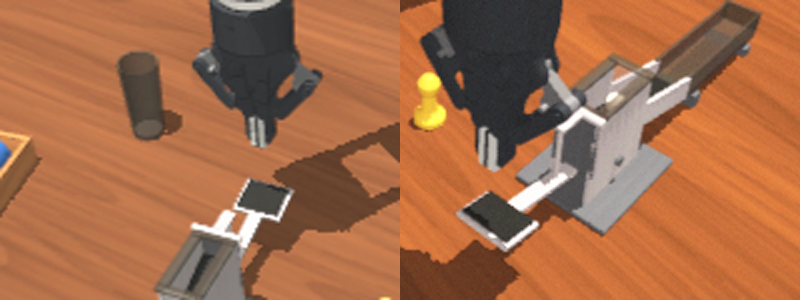

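The closed fingertips hang straight above the ball hopper's tread: crop (260,140) over (263,198) in the scene half, and (490,165) over (497,220) in the side half. The knuckles are clear of the hopper. Next I press down.

Call:
move_arm(
  plan=[
    [[0,0,0,0,0,0.1,1],[0,0,0,0,0,0.2,1],[0,0,0,0,0,0.25,1],[0,0,0,0,0,0.3,1],[0,0,0,0,0,0.35,1],[0,0,0,0,0,0.4,1],[0,0,0,0,0,0.4,1],[0,0,0,0,0,0.4,1]],
  ],
)

```text
t: 8.2
tcp_pos: [0.5453, -0.1816, 0.0789]
tool_rot: [-0.101, 0.995, -0.0, 0.0]
force: [-0.6, -0.3, -0.3]
finger_gap: 0.0
```

Run:
```python
from h import *
a=snapshot("scene");b=snapshot("side")
z=lambda im,x,y,w,h:cv2.resize(im[y:y+h,x:x+w],(400,300),interpolation=cv2.INTER_CUBIC)
save("e.png",np.hstack([z(a["img"],230,110,100,75),z(b["img"],300,220,120,90)]))
print(status.sense()["force"])
```

```text
[-0.66432991  0.20820258  0.25531638]
```

View pics/e.png

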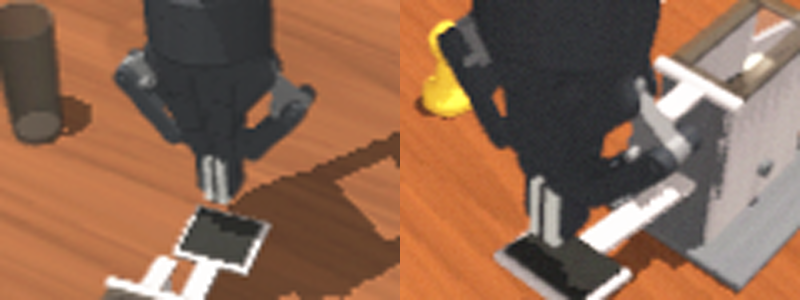

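The pads' lower end is at crop (212,202) in the scene half and (548,240) in the side half, apparently still above the tread and near its far-left edge. I'll triangulate both from the two views.

```bash
cat >> h.py <<'E'
def tri(A,pa,B,pb):
    M=[]
    for S,p in((A,pa),(B,pb)):
        W=np.linalg.inv(S["T"]);W=np.diag([1,-1,-1,1])@W
        M.append(S["mtx"]@W[:3])
    X=cv2.triangulatePoints(M[0],M[1],np.float64(pa).reshape(2,1),np.float64(pb).reshape(2,1))[:,0]
    return X[:3]/X[3]
E
python3 - <<'E'
from h import *
v=np.load("v.npz")
A={k:v[k+"a"] for k in("img","depth","mtx","T")};B={k:v[k+"b"] for k in("img","depth","mtx","T")}
print("tip",tri(A,(283,160.5),B,(344.4,292)).round(4))
print("tread",tri(A,(284.8,168.3),B,(348.7,297.7)).round(4))
print("tcp",np.round(status.sense()["tcp_pos"],4))
a=snapshot("scene");P=cloud(a)
for w in range(156,164): print(w,P[w,283].round(3), a["img"][w,283])
E
```

```text
tip [ 0.5456 -0.1845  0.0834]
tread [ 0.5524 -0.1801  0.0624]
tcp [ 0.5454 -0.1816  0.079 ]
156 [ 0.554 -0.181  0.105] [98 97 94]
157 [ 0.554 -0.181  0.102] [88 87 85]
158 [ 0.556 -0.18   0.101] [100  99  95]
159 [ 0.556 -0.18   0.098] [133 130 125]
160 [ 0.557 -0.18   0.095] [120  98  85]
161 [ 0.475 -0.241  0.002] [178 111  74]
162 [ 0.535 -0.197  0.064] [107  89  78]
163 [ 0.545 -0.19   0.07 ] [44 43 41]
```

The position is right, but the pad ends are still about 20 mm above the tread, and the force reads no contact. I'll keep lowering under force watch.

Call:
move_arm(
  plan=[
    [[0,0,0,0,0,0.05,1],[0,0,0,0,0,0.1,1],[0,0,0,0,0,0.14,1],[0,0,0,0,0,0.17,1],[0,0,0,0,0,0.2,1],[0,0,0,0,0,0.23,1],[0,0,0,0,0,0.25,1],[0,0,0,0,0,0.25,1]],
  ],
)

```text
t: 9.35
tcp_pos: [0.545, -0.1816, 0.054]
tool_rot: [-0.101, 0.995, -0.0, -0.0]
force: [-1.0, 0.4, 3.2]
finger_gap: 0.0
```

Run:
```python
from h import *
s=status.sense();print(s["t"],s["force"],s["ft_torque"])
a=snapshot("scene");b=snapshot("side")
z=lambda im,x,y,w,h:cv2.resize(im[y:y+h,x:x+w],(400,300),interpolation=cv2.INTER_CUBIC)
save("f.png",np.hstack([z(a["img"],230,110,100,75),z(b["img"],300,220,120,90)]))
```

```text
9.35 [-1.04219358  0.3796474   3.22806338] [-0.01928749  0.2538626  -0.01394362]
```

View pics/f.png

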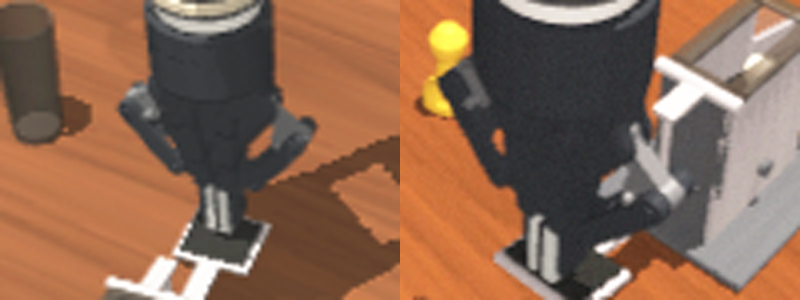

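The pads now rest on the tread (3.2 N, so it has just been reached). I'll press it down.

Call:
move_arm(
  plan=[
    [[0,0,0,0,0,0.05,1],[0,0,0,0,0,0.1,1],[0,0,0,0,0,0.15,1],[0,0,0,0,0,0.2,1],[0,0,0,0,0,0.25,1],[0,0,0,0,0,0.29,1],[0,0,0,0,0,0.31,1],[0,0,0,0,0,0.32,1]],
  ],
)

```text
t: 10.45
tcp_pos: [0.5439, -0.1816, 0.0215]
tool_rot: [-0.102, 0.995, 0.0, -0.001]
force: [-4.0, -1.9, 7.4]
finger_gap: -0.001
```

Run:
```python
from h import *
s=status.sense();print(s["t"],s["force"],s["ft_torque"])
a=snapshot("scene")
save("g.png",cv2.resize(a["img"][100:340,170:410],(600,600),interpolation=cv2.INTER_CUBIC))
```

```text
10.45 [-3.99755706 -1.88572414  7.43858606] [-0.30883262  0.77179361  0.01963935]
```

View pics/g.png

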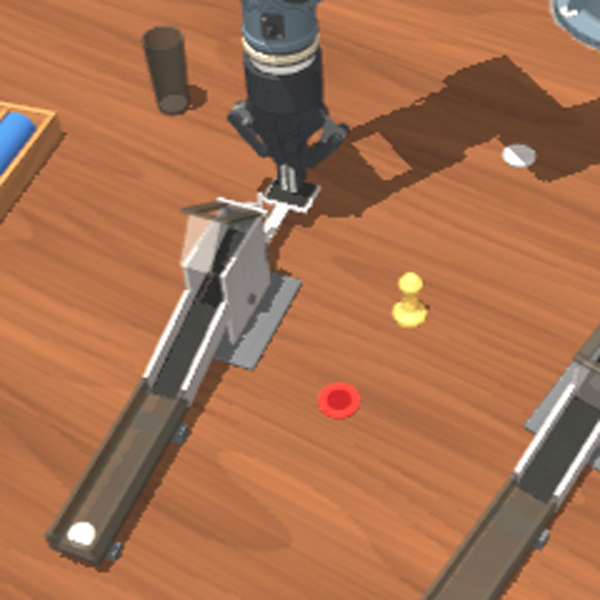

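The lid is up and the ball is already near the channel's far end, at crop (81,533). I'll hold for a second with a slight further press.

Call:
move_arm(
  plan=[
    [[0,0,0,0.01,0,0.01,1],[0,0,0,0.02,0,0.02,1],[0,0,0,0.02,0,0.02,1],[0,0,0,0.02,0,0.02,1],[0,0,0,0.02,0,0.02,1],[0,0,0,0.02,0,0.02,1],[0,0,0,0.02,0,0.02,1],[0,0,0,0.02,0,0.02,1]],
  ],
)

```text
t: 11.5
tcp_pos: [0.5438, -0.1817, 0.0201]
tool_rot: [-0.101, 0.995, -0.0, 0.001]
force: [-1.6, 0.1, 6.7]
finger_gap: 0.003
```

Run:
```python
from h import *
a=snapshot("scene");P=cloud(a)
im=a["img"].astype(int);m=((im.min(2)>170)).astype(np.uint8)
m[:290]=0;m[:,:180]=0;m[340:]=0;m[:,240:]=0
n,l,st,c=cv2.connectedComponentsWithStats(m)
t=np.array([.5535,-.1795]);v=np.load("v.npz")
for i in range(1,n):
  Q=P[l==i].mean(0);print(st[i],c[i],Q.round(3))
s=status.sense();print(s["t"],s["force"])
```

```text
[197 309  11   9  76] [202.32894737 312.77631579] [ 0.972 -0.103  0.038]
11.55 [-2.16419918  1.40557868  7.97259778]
```

The ball is stationary: pixel (202,313) in both pictures, at the channel end. Now I ease the pedal up, about 18 mm/s at first.

Call:
move_arm(
  plan=[
    [[0,0,0,0,0,-0.02,1],[0,0,0,0,0,-0.04,1],[0,0,0,-0.01,0,-0.06,1],[0,0,0,-0.01,0,-0.08,1],[0,0,0,-0.02,0,-0.1,1],[0,0,0,-0.02,0,-0.12,1],[0,0,0,-0.02,0,-0.14,1],[0,0,0,-0.03,0,-0.16,1]],
  ],
)

```text
t: 12.55
tcp_pos: [0.5454, -0.1813, 0.0356]
tool_rot: [-0.102, 0.995, 0.0, -0.001]
force: [-3.5, -1.0, 5.7]
finger_gap: -0.003
```

Call:
move_arm(
  plan=[
    [[0,0,0,0,0,-0.02,1],[0,0,0,0,0,-0.04,1],[0,0,0,0,0,-0.06,1],[0,0,0,0,0,-0.08,1],[0,0,0,0,0,-0.1,1],[0,0,0,0,0,-0.12,1],[0,0,0,0,0,-0.14,1],[0,0,0,0,0,-0.16,1]],
  ],
)

```text
t: 13.55
tcp_pos: [0.5471, -0.1817, 0.0521]
tool_rot: [-0.101, 0.995, -0.001, 0.001]
force: [2.5, 1.3, 2.4]
finger_gap: -0.001
```

Call:
move_arm(
  plan=[
    [[0,0,0,0,0,-0.02,1],[0,0,0,0,0,-0.04,1],[0,0,0,0,0,-0.06,1],[0,0,0,0,0,-0.1,1],[0,0,0,0,0,-0.2,1],[0,0,0,0,0,-0.35,1],[0,0,0,0,0,-0.5,1],[0,0,0,0,0,-0.6,1]],
  ],
)

```text
t: 14.55
tcp_pos: [0.5467, -0.1816, 0.1135]
tool_rot: [-0.101, 0.995, -0.001, 0.001]
force: [0.1, -0.7, -0.5]
finger_gap: 0.005
```

Run:
```python
from h import *
s=status.sense();print(s["t"],s["force"])
a=snapshot("scene")
save("k.png",cv2.resize(a["img"][100:340,170:470],(750,600),interpolation=cv2.INTER_CUBIC))
```

```text
14.55 [ 0.1239066  -0.68620263 -0.54282514]
```

View pics/k.png

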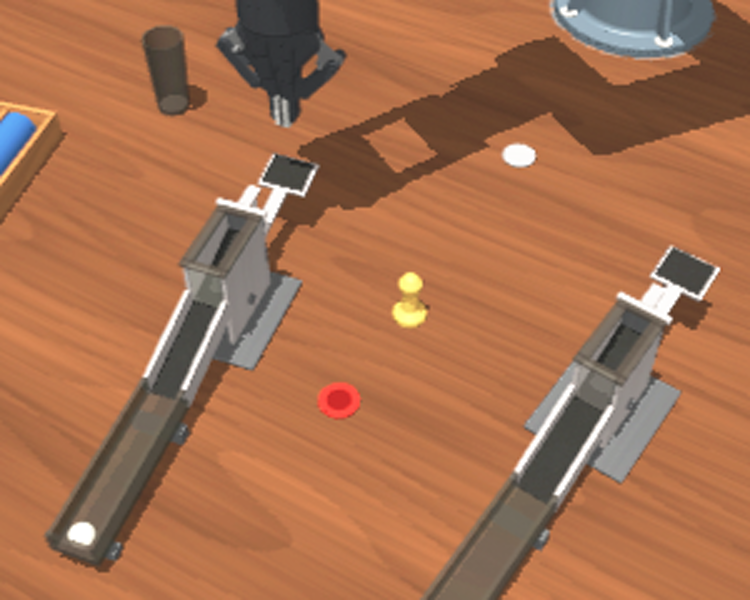

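The lid is shut, the pedal is up at its original place and the ball lies at the channel's end (81,533). The gripper is clear of everything.

```bash
python3 -c "
from station import manip
print(manip.sign_off())"
```

```text
the job is handed in; nothing more can be done
None
```

The ball is at the far end of its channel, the lid is shut again, and the job is handed in at about 14.6 s of the 32 s allowed.

**What I did:** I pressed the tread of the ball's hopper, the one at lower y, about 33 mm down with closed fingers, at about 8 N. I held it for over a second until the ball stopped, eased it up over about 2 s, and lifted clear.

**Last checks:**
- **Ball:** it sat at pixel (202,313) in all three pictures after its run, which is the channel end.
- **Lid and pedal:** both look back in their starting positions. I did not measure the lid angle or its closing speed, but the pedal rose at about 16 mm/s, or about 0.34 rad/s at the lid.
- **Contact:** the gripper is about 60 mm above the tread with no force beyond noise.
- **Twin hopper:** its pedal was not touched.

**One disagreement:** contact came about 10 mm lower than the stated 22 mm fingertip length implied, so I lowered the last part by watching the force and the images.

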